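# Clamp a speaker driver in the soldering fixture with its cam-locked jaw

## Task

Clamp the large speaker driver in the soldering fixture, magnet upwards, ready for soldering. Swing the jaw's cam lever right up to free the jaw and let it spring all the way back, set the driver down gently flat in the open nest and let go of it, then push the jaw up until it holds the driver snugly against the fixed stop (the rubber pad visibly compressed, by about 3 mm, but never crushed hard against the driver) and, keeping it there, swing the lever fully down so that it stays locked. Leave everything else on the bench as it is.

Things in the scene. Friction and masses are not known exactly. Their poses are not given: they have to be found in the camera images.
- fixture: aluminium soldering fixture bolted to the bench, 160 mm (its x) by 270 mm (its y), 14 mm thick. Origin at the centre of the underside, z up, its -x side faces the robot. Two steel guide rails along y, 10 mm high above the deck, inner faces at x = -50 and +50 mm. The jaw slides along y on the -y half; the fixed stop stands at the +y end.
- stop_mid (a point): middle of the range of the fixed stop's face, on the deck, fixture y = +95 mm. The stop (steel block, 84 mm in x, 20 in y, 30 high) is bolted down at a setting that differs each time: its face towards the jaw lies up to 6 mm either way of this point in y. Its own pose is not given, so where the jaw clamps must be felt or seen.
- lamp_edge (a point): middle of the lower front (-x) edge of the lamp head that hangs over the jaw: head from fixture x = 20 to 75 mm, y = -136 to -26 mm, 233 to 257 mm above the bench, on a post at x = 65, y = -118 mm. With the lever up, a vertical tool at its grip would hit the lamp; one tilted 35 to 45 degrees, wrist towards the fixture's -x side, fits.
- nest (a point): point on the deck (14 mm above the bench) at fixture x = 0, y = +38 mm, axes as the fixture's: with the jaw right back, a driver whose centre is set down here touches neither pad nor stop at any stop setting (at least 6 mm to spare either side).
- driver: the large speaker driver, lying flange down, magnet up, the largest of three on the cardboard tray: flange 90 mm diameter, 6 mm thick; conical basket above; magnet a steel cylinder of 46 mm diameter, 26 to 50 mm above the underside. About 0.2 kg. Origin at the centre of the underside, z up through the magnet. Grip it by the magnet, fingertips above the wider basket.
- jaw (a joint): slide of the jaw along the fixture's +y, in m: 0 = right back (nest open, pad face at fixture y = -19 mm), 0.040 = farthest forward. A spring returns it with 3 to 5 N whenever the lever is free. Starts locked at 0.034 to 0.040 (nest too short for the driver); with the driver against the stop the pad begins to touch at 0.018 to 0.030.
- pad: rubber-faced pad on the front of the jaw, 64 mm wide in x, 12 mm thick, 3 to 29 mm above the deck; origin in its front (+y) face, at deck height. Sprung against the jaw: 2 N per mm of compression, 8 mm of travel, then solid. Uncompressed, its face is 53 mm in +y from the lever hinge. The driver slides on the deck at 1 to 2 N.
- lever (a joint): cam lever on the jaw, hinged along the fixture's y, in rad: 0 = locked (handle points to the fixture's -x, 12 degrees above level), 1.62 = free (handle up, leaning 15 degrees past upright to +x). The cam bites below about 1.1 and holds itself down over centre below 0.2; turning it takes up to 0.5 N m. It stays where left. Locked it holds about 40 N.
- lever_grip (a point): middle of the lever's black grip, 80 mm from the hinge; grip 52 mm long along the handle, 16 mm wide along the fixture's y, 20 mm thick. Pinched across its width it turns between the fingers, so the tool may keep its orientation while the grip point goes round the hinge, and the free jaw can be slid by it. It lags in the fingers: aim about 0.2 rad past either end.
- lever_hinge (a point): centre of the lever's hinge, moving with the jaw: 56 mm above the bench, at fixture x = 0, y = -72 mm plus the jaw's slide; axes as the fixture's.
- small_a: one of two small speaker drivers, 62 mm flange, 30 mm high, on the cardboard tray; not wanted; leave it alone
- small_b: the other small speaker driver, same size; not wanted; leave it alone
- tape: roll of packing tape lying flat, 100 mm across, 48 mm high; leave it alone
- screwdriver: screwdriver lying on the bench, 190 mm; leave it alone
- flux: white bottle, 52 mm across, 130 mm high; leave it alone
- tin: clear jar, 64 mm across, 60 mm high; leave it alone
- mug: white mug, 80 mm across, 90 mm high; leave it alone
- nippers: side cutters lying on the bench, 140 mm; leave it alone
Mind the look-alikes: they are no part of the job. What is shaped like the driver but blue or orange is not meant.

How it is judged:
By the outcome, as a careful person would: the job done as asked, in the order asked, and still so for the second after the job is handed in, with the robot touching nothing.
It also fails if it takes over 70 s, if anything falls off the work surface, if the arm or the gripper's body presses on something with over 40 N, if the wrist force passes 120 N, or if a joint passes its speed limit or range.

## Robot

A 7-joint arm with a two-finger parallel gripper is mounted at the origin on the work surface. World frame = base frame: x ahead of the robot, y to its left, z up, the work surface at z = 0. Lengths are in m, angles in rad, forces in N, time in s.
With the tool pointing down it reaches from about 0.35 to 0.9 m from the base axis. Payload 7.2 kg.
Tool frame: the origin (TCP) lies between the finger pads; the fingertips stand 19 mm ahead of it and the grasp point (between the pads) is the TCP; z points along the fingers, y is the line along which they close (so a half turn about z gives the same grasp; the last joint's range is limited). The gripper opens to 85 mm and grips with 20 to 120 N. Pads are 22 mm wide; open, the fingers measure 114 mm over their backs; the gripper's body (76 mm by 85 mm) begins 54 mm behind the grasp point. The pads swing forward as they close: fully open they stand 13 mm farther back than shut.
Start: joints at [-1.295, 0.411, -0.013, 1.596, 0.006, 1.134, -0.082], TCP at [0.211, 0.588, 0.25] pointing down, gripper open.
Joint ranges: [-2.95, 2.95], [-0.29, 1.99], [-1.47, 1.44], [0.14, 2.54], [-1.03, 4.17], [0.13, 1.85], [-2.86, 2.86]. Speed limits (rad/s): [2.39, 2.39, 3.01, 3.01, 3.14, 3.14, 3.14].

## Interface

Orientations are given as a unit quaternion [x, y, z, w].
In Python, from cell import * gives the robot as it stands. The module is installed in compiled form; this text tells all that it offers.
- The arm moves only by the tool send_rows, never from a script. Its argument "motion" is a list of rows, each a list of 2 entries, a list of its own where there are three numbers: the shift along the world's x, y, z in units of 0.3 m (1.0 is 0.3 m), then the turn about the world's z in units of 180 degrees (1.0 is 180 degrees). A call has 1 to 20 rows; each row is the pose to reach, as a shift and turn from the pose commanded when the call began, turning the shorter way round; what a row does not reach only later rows make up. A row lasts 1/10 s, in which the tool goes at most 50 mm and 8.59 degrees, less where a joint would pass 70% of its speed; a pose out of reach is approached as far as the arm can. A call with a number of a shift or a turn outside -1 to 1 is refused whole. A call with a gripper value outside its range is refused whole. "hand" is the finger opening in mm, from 0 to 85.4, set as the call begins (left out, the last holds). The fingers move at their own pace and stop on an object; "force" is the grip in N (left out, the last holds). Time passes only in rows, so rows that repeat a pose let the fingers close. It gives the time, the measured TCP pose, the force, the opening and the grip force at its end, in the units of the state.
- state(): the state, without advancing time (a new reading comes with each control period).
- read_camera(name): name is "scene" or "top" or "wrist"; returns a dict with "frame" (384x512x3 uint8, red, green, blue), "range_z" (384x512 float32, m along the optical axis (not along the pixel's ray), 0 where there is no reading), "fovy" (degrees; the focal length in pixels is half the picture's height over the tangent of half this angle, whatever the lens; pixels are square), "cx", "cy" (the principal point, pixels), "dist_coeffs" ([k1, k2, p1, p2, k3] as OpenCV has them; the pictures are not rectified), "view" (4x4, takes a point from world to camera coordinates); the wrist camera has in their place "hand_eye" (4x4, takes a point from camera to tool coordinates, whose origin is the TCP and whose axes are the flange's). Camera axes: x right, y down, z forward; pixel columns grow to the right and rows downward; lengths in m; the calibration is good to about 2 mm. A picture is of the moment at which its call begins: read the wrist's pose just before it.
- job_done(): hands the job in; it is judged then, once.
The state is a dict: "clock": time; "joint_pos": joint angles; "qvel": joint speeds; "tau": joint torques, N m; "tool_pos": TCP position; "ee_rot": TCP orientation; "ft_force": force on the tool from outside, world axes, zero at the start; "wrist_torque": the same for the moment, N m; "finger_gap": finger opening in m; "grip_force": force on a finger pad.
Only numpy, scipy, OpenCV 4.12 (cv2) and the standard library are available. Lean on these libraries where they do the work, as an engineer would, in place of code of your own. Each camera call takes 0.05 s, during which the arm holds its last target. There are 200 camera calls.

## Working session

There is one attempt and no reset: what is moved stays moved. The work goes in short steps, Python scripts to look and compute and a tool call to move; the robot and the scene stay as the last step left them, time stands still between calls to the robot, and variables do not carry over. Pictures are saved under pics/ and viewed, at most 10 in all, crops included, and the job is handed in when it is done.

Besides the shell and the picture viewer there is one more tool, called after "Emit:" as name([rows], argument=value, ...), one row to a line, values as JSON. send_rows: Moves the arm, as the interface text tells. Its arguments: {"type":"object","properties":{"motion":{"type":"array","items":{"type":"array"}},"hand":{"type":"number"},"force":{"type":"number"}},"required":["motion"]}

```bash
mkdir -p pics
cat > h.py <<'E'
import numpy as np, cv2
from cell import *
from scipy.spatial.transform import Rotation as R
def cam(name):
    s=state(); c=read_camera(name); h=c["frame"].shape[0]
    f=h/2/np.tan(np.radians(c["fovy"])/2)
    K=np.array([[f,0,c["cx"]],[0,f,c["cy"]],[0,0,1]]); c["K"]=K; c["D"]=np.array(c["dist_coeffs"],float)
    if name=="wrist":
        T=np.eye(4);T[:3,:3]=R.from_quat(s["ee_rot"]).as_matrix();T[:3,3]=s["tool_pos"]
        c["cw"]=T@np.array(c["hand_eye"])
    else: c["cw"]=np.linalg.inv(np.array(c["view"]))
    return c
def rays(c,uv):
    p=cv2.undistortPoints(np.array(uv,float).reshape(-1,1,2),c["K"],c["D"]).reshape(-1,2)
    d=np.c_[p,np.ones(len(p))]@c["cw"][:3,:3].T
    return c["cw"][:3,3],d          # d has unit depth
def onplane(c,uv,z):
    o,d=rays(c,uv); return o+d*((z-o[2])/d[:,2])[:,None]
def deep(c,uv):                      # world points from depth
    o,d=rays(c,uv); u=np.round(np.array(uv).reshape(-1,2)).astype(int)
    return o+d*c["range_z"][u[:,1],u[:,0]][:,None]
def cloud(c):
    h,w=c["range_z"].shape; v,u=np.mgrid[:h,:w]
    P=deep(c,np.c_[u.ravel(),v.ravel()]).reshape(h,w,3); P[c["range_z"]==0]=np.nan; return P
def proj(c,P):
    M=np.linalg.inv(c["cw"]); return cv2.projectPoints(np.array(P,float).reshape(-1,1,3),cv2.Rodrigues(M[:3,:3])[0],M[:3,3],c["K"],c["D"])[0].reshape(-1,2)
def save(c,n,box=None,k=1):
    im=c["frame"][:,:,::-1]
    if box: im=im[box[1]:box[3],box[0]:box[2]]
    cv2.imwrite("pics/"+n+".png",cv2.resize(im,None,fx=k,fy=k,interpolation=cv2.INTER_CUBIC))
E
python3 - <<'E'
from h import *
np.set_printoptions(precision=3,suppress=True)
a=cam("top");b=cam("scene")
save(a,"top",k=1.5);save(b,"scene",k=1.5)
for c in(a,b):print(c["cw"],c["K"][0,0],np.isfinite(cloud(c)[...,0]).mean())
w=cam("wrist");print(np.array(w["hand_eye"])); print(state())
E
```

```text
[[ 0.014 -0.978  0.209  0.208]
 [-1.    -0.013  0.006  0.047]
 [-0.004 -0.209 -0.978  1.573]
 [ 0.     0.     0.     1.   ]] 474.66351030736166 0.9960072835286459
[[ 0.403  0.617 -0.676  1.496]
 [ 0.915 -0.274  0.296 -0.385]
 [-0.002 -0.738 -0.675  1.104]
 [ 0.     0.     0.     1.   ]] 445.476500452763 0.9962158203125
[[-0.    -0.966 -0.259  0.065]
 [ 1.    -0.    -0.     0.   ]
 [ 0.    -0.259  0.966 -0.123]
 [ 0.     0.     0.     1.   ]]
{'clock': 0.15, 'joint_pos': array([-1.295,  0.412, -0.013,  1.597,  0.006,  1.134, -0.082]), 'qvel': array([ 0.001, -0.003,  0.001, -0.002,  0.   , -0.002, -0.002]), 'tau': array([  0.001, -60.104,   0.683, -29.964,   0.014,   0.008,  -0.   ]), 'tool_pos': array([0.211, 0.588, 0.25 ]), 'ee_rot': array([ 0.171,  0.985, -0.001, -0.   ]), 'ft_force': array([-0.573,  0.557,  1.048]), 'wrist_torque': array([-0.012,  0.071, -0.011]), 'grip_force': 0.0, 'finger_gap': 0.08544321503167616}
```

View pics/top.png

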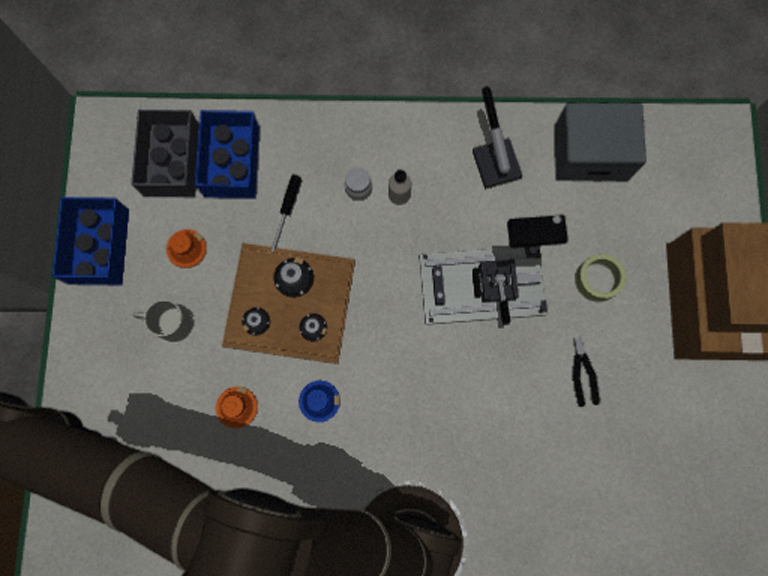

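View pics/scene.png

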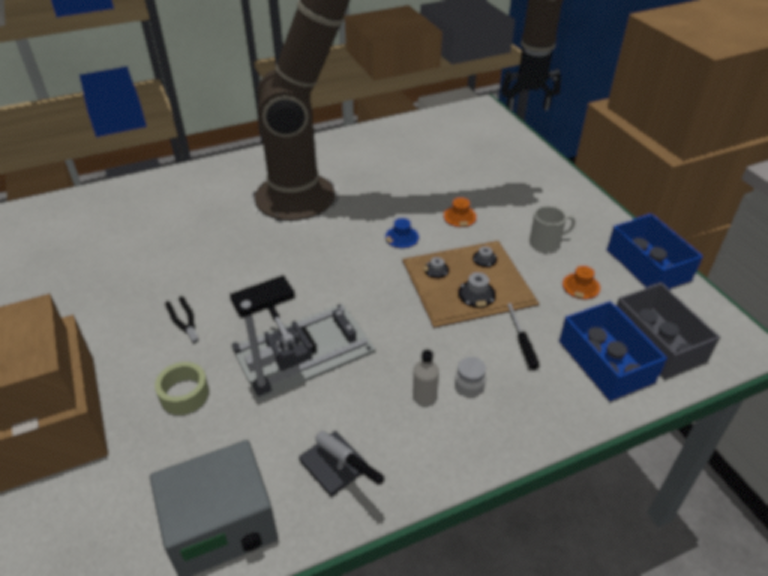

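Run:
```python
from h import *
np.set_printoptions(precision=4,suppress=True)
for n in("top","scene"):
    c=cam(n);P=cloud(c);X,Y,Z=P[...,0],P[...,1],P[...,2]
    print(n,"bench z",np.nanmedian(Z[(abs(Y)<.1)&(X>.3)&(X<.4)]))
    uv=np.array([[483,287],[294,276]])/1.5 if n=="top" else np.array([[305,350],[479,284]])/1.5
    cen=[np.array([.52,-.12]),np.array([.52,.29])] if 0 else [deep(c,u)[0][:2] for u in uv]
    print("centres",cen)
    # fixture deck
    m=(np.hypot(X-cen[0][0],Y-cen[0][1])<.2)&(Z>.007)&(Z<.035)
    k,l,s,_=cv2.connectedComponentsWithStats(m.astype(np.uint8))
    i=1+np.argmax(s[1:,4]); q=P[l==i]
    r=cv2.minAreaRect(q[:,:2].astype(np.float32)); print("fix rect",r,"z",np.median(q[:,2]))
    # lamp head
    m=(np.hypot(X-cen[0][0],Y-cen[0][1])<.25)&(Z>.225)&(Z<.275)
    q=P[m]; print("lamp",cv2.minAreaRect(q[:,:2].astype(np.float32)),"z",np.percentile(q[:,2],[5,50,95]))
    # driver
    d=np.hypot(X-cen[1][0],Y-cen[1][1])
    zt=np.nanpercentile(Z[d<.04],95); q=P[(d<.06)&(Z>zt-.006)]
    print("magnet top",cv2.minEnclosingCircle(q[:,:2].astype(np.float32)),q.mean(0),zt)
    m=(d>.045)&(d<.11);print("tray z",np.nanpercentile(Z[m],[10,30,50]))
    # stop / lever heights
    m=(np.hypot(X-cen[0][0],Y-cen[0][1])<.2)&(Z>.036)&(Z<.2); 
    k,l,s,_=cv2.connectedComponentsWithStats(m.astype(np.uint8))
    for i in range(1,k):
        if s[i,4]>15:
            q=P[l==i];print("blob",s[i,4],cv2.minAreaRect(q[:,:2].astype(np.float32)),np.percentile(q[:,2],[5,50,95]))
```

```text
top bench z -0.001328843375991151
centres [array([ 0.5358, -0.1572]), array([0.5526, 0.2551])]
fix rect ((0.5525378584861755, -0.15947628021240234), (0.16282236576080322, 0.269286185503006), 5.171839714050293) z 0.014473785606929468
lamp ((0.6052630543708801, -0.23590590059757233), (0.05592937394976616, 0.11112312227487564), 4.180675506591797) z [0.2457 0.2551 0.2601]
magnet top ((0.5606557726860046, 0.26274028420448303), 0.022881316021084785) [0.5605 0.2633 0.0622] 0.06440664281382792
tray z [0.0017 0.0078 0.0105]
blob 27 ((0.6225986480712891, -0.2689175605773926), (0.027317291125655174, 0.010828783735632896), 72.41230773925781) [0.037  0.0565 0.0877]
blob 825 ((0.5454376339912415, -0.19487962126731873), (0.1301211714744568, 0.14591564238071442), 52.32605743408203) [0.0382 0.0485 0.0799]
blob 147 ((0.5416074395179749, -0.060325659811496735), (0.08333556354045868, 0.02019341289997101), 5.447213172912598) [0.0374 0.0425 0.0501]
scene bench z -0.0006289828453029944
centres [array([ 0.5883, -0.1663]), array([0.5726, 0.2572])]
fix rect ((0.5511096715927124, -0.16126187145709991), (0.1684628576040268, 0.27216511964797974), 5.694459438323975) z 0.015291129982880847
lamp ((0.6069552302360535, -0.23841434717178345), (0.05880941078066826, 0.10968059301376343), 6.11735725402832) z [0.239  0.2557 0.2592]
magnet top ((0.5611233711242676, 0.2606746256351471), 0.024178579449653625) [0.5623 0.261  0.0615] 0.06334555822755417
tray z [-0.0018  0.0033  0.0092]
blob 989 ((0.5473593473434448, -0.22309106588363647), (0.13737687468528748, 0.1673528403043747), 20.462554931640625) [0.039  0.0545 0.167 ]
blob 131 ((0.5433562397956848, -0.062294840812683105), (0.08704975992441177, 0.020968394353985786), 5.029244899749756) [0.0386 0.0435 0.0483]
```

```bash
cat >> h.py <<'E'
FO=np.array([.552,-.160]);FA=np.radians(5.3)
FR=np.array([[np.cos(FA),-np.sin(FA)],[np.sin(FA),np.cos(FA)]])
def toF(P): P=np.array(P,float).copy(); P[...,:2]=(P[...,:2]-FO)@FR; return P
def toW(P): P=np.array(P,float).copy(); P[...,:2]=P[...,:2]@FR.T+FO; return P
def move(tgt):  # shift units from present commanded/measured pose
    return np.round((np.array(tgt)-state()["tool_pos"])/.3,4)
E
python3 - <<'E'
from h import *
np.set_printoptions(precision=4,suppress=True)
for n in("top","scene"):
    c=cam(n);P=toF(cloud(c));X,Y,Z=P[...,0],P[...,1],P[...,2]
    m=(X>-.12)&(X<-.055)&(Y>-.08)&(Y<.02)&(Z>.045)&(Z<.11)
    q=P[m];print(n,"grip",m.sum(),np.percentile(q,[3,50,97],axis=0).tolist())
    m=(abs(X)<.03)&(Y>-.08)&(Y<.06)&(Z>.03)&(Z<.055)
    q=P[m];print("jaw",m.sum(),np.percentile(q,[3,50,97],axis=0).tolist())
    m=(abs(X)<.05)&(Y>.07)&(Y<.135)&(Z>.037);q=P[m];print("stop",np.percentile(q,[3,50,97],axis=0).tolist())
print("above grip",move(np.append(toW([-.078,-.035]),.22)))
E
```

```text
top grip 84 [[-0.10349384483529242, -0.03942817282351033, 0.0678166743947808], [-0.08117856141946286, -0.03055898018384688, 0.0794283394528913], [-0.05764955182616677, -0.02362480857901538, 0.0877260590268323]]
jaw 306 [[-0.028235537764012317, -0.07456354069622675, 0.033701804850749306], [-0.002052343520644921, -0.022322946540325236, 0.043537760016222005], [0.028887828473707945, 0.020507259185818544, 0.054466636809839854]]
stop [[-0.04091911451316255, 0.09083029871843618, 0.03743905161121653], [-0.001775720724593539, 0.10045087999231295, 0.043462559636202824], [0.037900737323397896, 0.10962338413741371, 0.049659866171361665]]
scene grip 40 [[-0.080770899244824, -0.04138369398170403, 0.06558088110233258], [-0.0654257223659373, -0.03646231000301302, 0.0778720122625719], [-0.05670598955334419, -0.02637862747707921, 0.08412822449376739]]
jaw 248 [[-0.027976691102526166, -0.07679332454445455, 0.03778624679653784], [0.010490684142604024, -0.03163469644431666, 0.044024030086893484], [0.029063323169595368, 0.01687370164377166, 0.05439044214037971]]
stop [[-0.03831284136179489, 0.08922178244833634, 0.03821817959274689], [0.004248194667889501, 0.0973058002990203, 0.043763326641018896], [0.04049312211913141, 0.10763317267121518, 0.04890664420996784]]
above grip [ 0.8896 -2.6346 -0.1004]
```

Emit:
send_rows([
  [[0.3,-0.9,0],0.139],
  [[0.3,-0.9,0],0.139],
  [[0.3,-0.9,0],0.139],
  [[0.3,-0.9,0],0.139],
  [[0.3,-0.9,0],0.139],
  [[0.3,-0.9,0],0.139],
  [[0.3,-0.9,0],0.139],
])

```text
clock: 1.05
tool_pos: [0.3025, 0.3139, 0.2506]
ee_rot: [-0.043, 0.999, -0.001, 0.0]
ft_force: [-0.7, -0.2, 0.5]
finger_gap: 0.0856
grip_force: 0.0
```

Emit:
send_rows([
  [[0.3,-0.9,0],0],
  [[0.3,-0.9,0],0],
  [[0.3,-0.9,0],0],
  [[0.3,-0.9,0],0],
  [[0.3,-0.9,0],0],
  [[0.3,-0.9,0],0],
  [[0.3,-0.9,0],0],
])

```text
clock: 1.75
tool_pos: [0.392, 0.0449, 0.2507]
ee_rot: [-0.043, 0.999, -0.0, 0.001]
ft_force: [-1.2, -0.1, 0.6]
finger_gap: 0.0849
grip_force: 0.0
```

Emit:
send_rows([
  [[0.28,-0.82,0],0],
  [[0.28,-0.82,0],0],
  [[0.28,-0.82,0],0],
  [[0.28,-0.82,0],0],
  [[0.28,-0.82,0],0],
  [[0.28,-0.82,0],0],
  [[0.28,-0.82,0],0],
  [[0.28,-0.82,0],0],
])

```text
clock: 2.55
tool_pos: [0.4749, -0.1956, 0.2498]
ee_rot: [-0.047, 0.999, 0.001, -0.0]
ft_force: [0.6, 0.6, -0.7]
finger_gap: 0.0854
grip_force: 0.0
```

Run:
```python
from h import *
np.set_printoptions(precision=4,suppress=True)
c=cam("wrist");s=state();save(c,"w1",k=1.5)
Rm=R.from_quat(s["ee_rot"]).as_matrix();print(s["tool_pos"],toF(s["tool_pos"]),"tool y deg",np.degrees(np.arctan2(Rm[1,1],Rm[0,1])),s["ft_force"],s["clock"])
P=toF(cloud(c));X,Y,Z=P[...,0],P[...,1],P[...,2]
m=(X>-.12)&(X<-.052)&(Y>-.08)&(Y<.02)&(Z>.045)&(Z<.11)
q=P[m];print("grip",m.sum(),np.percentile(q,[2,50,98],axis=0).tolist())
m=(Z>.007)&(Z<.02)&(abs(X)<.1)&(abs(Y)<.16);q=P[m];print("deck",np.percentile(q,[.5,50,99.5],axis=0).tolist())
w=toW(q);print(cv2.minAreaRect(w[:,:2].astype(np.float32)))
```

```text
[ 0.4748 -0.1953  0.25  ] [-0.0801 -0.028   0.25  ] tool y deg 95.46124790693702 [-0.7592  0.1631  0.5947] 2.6
grip 791 [[-0.10396106321568775, -0.04074329680040916, 0.07390038471910479], [-0.08092468156957844, -0.03280305560351283, 0.08130064169966084], [-0.054451986872231545, -0.025727445870489175, 0.0864307274862691]]
deck [[-0.08016235956404827, -0.13480742039553087, 0.009930653380413027], [-0.02429367712746691, 0.029160462373142664, 0.013237136913872072], [0.07714162307383257, 0.1325169332073644, 0.01951698817972218]]
((0.5508893132209778, -0.16120761632919312), (0.1586403101682663, 0.2703768312931061), 5.225887775421143)
```

View pics/w1.png

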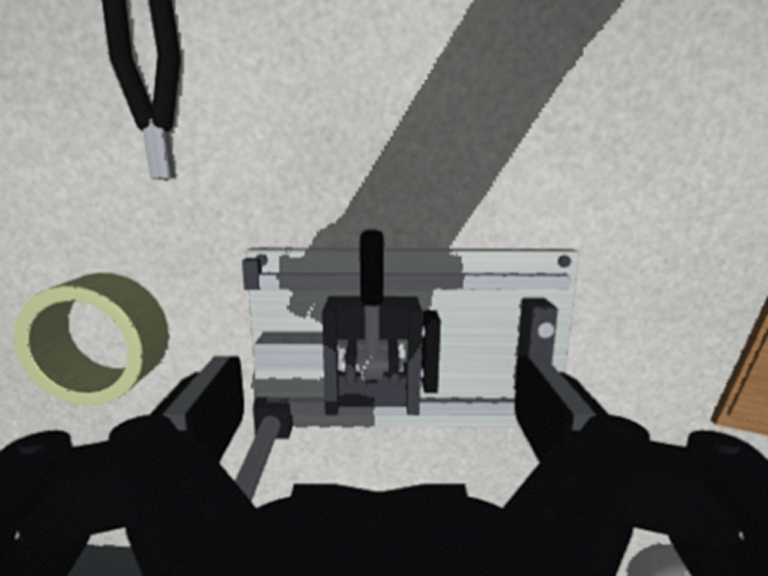

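Emit:
send_rows([
  [[0.003,-0.012,-0.16],0],
  [[0.003,-0.012,-0.32],0],
  [[0.003,-0.012,-0.45],0],
  [[0.003,-0.012,-0.53],0],
  [[0.003,-0.012,-0.583],0],
  [[0.003,-0.012,-0.583],0],
  [[0.003,-0.012,-0.583],0],
], hand=50, force=25)

```text
clock: 3.3
tool_pos: [0.4759, -0.1999, 0.0759]
ee_rot: [-0.047, 0.999, 0.0, 0.0]
ft_force: [-0.3, -0.3, 0.5]
finger_gap: 0.0498
grip_force: 0.0
```

Emit:
send_rows([
  [[0,0,0],0],
  [[0,0,0],0],
  [[0,0,0],0],
  [[0,0,0],0],
  [[0,0,0],0],
  [[0,0,0],0],
  [[0,0,0],0],
  [[0,0,0],0],
], hand=0, force=30)

```text
clock: 4.1
tool_pos: [0.4762, -0.2012, 0.0763]
ee_rot: [-0.046, 0.999, 0.0, 0.001]
ft_force: [-1.3, 1.7, 7.0]
finger_gap: 0.0154
grip_force: 34.1
```

Emit:
send_rows([
  [[0.0073,0.0007,0.0257],0],
  [[0.0166,0.0015,0.048],0],
  [[0.0275,0.0026,0.069],0],
  [[0.0402,0.0037,0.089],0],
  [[0.0548,0.0051,0.108],0],
  [[0.0707,0.0066,0.1257],0],
  [[0.0883,0.0082,0.1417],0],
  [[0.1072,0.0099,0.1563],0],
  [[0.1271,0.0118,0.169],0],
  [[0.148,0.0137,0.18],0],
  [[0.1703,0.0158,0.1893],0],
  [[0.1703,0.0158,0.1893],0],
  [[0.1703,0.0158,0.1893],0],
])

```text
clock: 5.4
tool_pos: [0.5264, -0.1973, 0.133]
ee_rot: [-0.046, 0.999, -0.0, -0.0]
ft_force: [-3.1, -4.6, 0.8]
finger_gap: 0.0154
grip_force: 30.5
```

Run:
```python
from h import *
np.set_printoptions(precision=4,suppress=True)
c=cam("scene");s=state();save(c,"s2",box=(130,150,270,280),k=5);t=toF(s["tool_pos"]);print(t,s["ft_force"],np.degrees(np.arctan2(t[2]-.056,-t[0])),s["finger_gap"])
```

```text
[-0.029  -0.0348  0.133 ] [-3.2504 -4.2122  1.2144] 69.38383806671473 0.015138142061662195
```

View pics/s2.png

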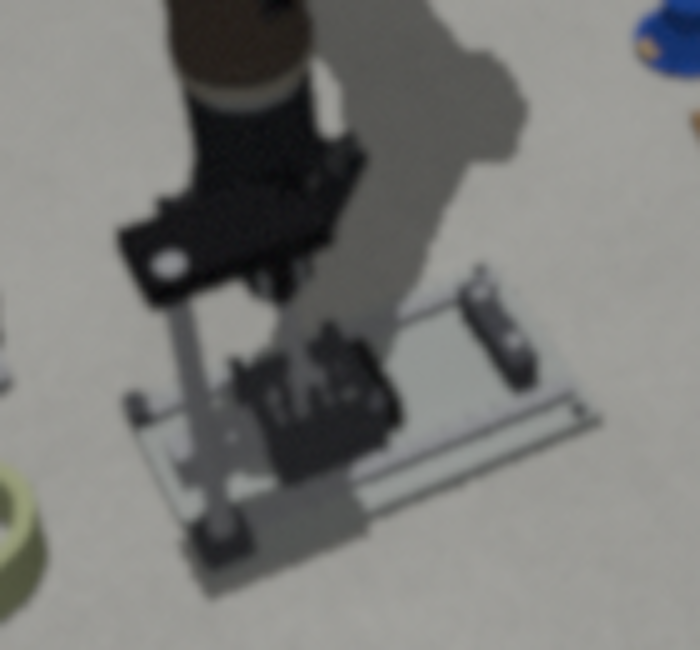

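Emit:
send_rows([
  [[0.0025,-0.0266,0],0],
  [[0.005,-0.053,0],0],
  [[0.0074,-0.08,0],0],
  [[0.01,-0.106,0],0],
  [[0.012,-0.128,0],0],
  [[0.012,-0.128,0],0],
  [[0.012,-0.128,0],0],
])

```text
clock: 6.15
tool_pos: [0.5298, -0.2352, 0.133]
ee_rot: [-0.046, 0.999, 0.0, -0.0]
ft_force: [-5.1, -2.2, 4.9]
finger_gap: 0.0151
grip_force: 31.1
```

Run:
```python
from h import *
np.set_printoptions(precision=4,suppress=True)
c=cam("wrist");s=state();t=toF(s["tool_pos"]);print(t,s["ft_force"],s["finger_gap"])
P=toF(cloud(c));X,Y,Z=P[...,0],P[...,1],P[...,2]
m=(abs(X)<.03)&(Y>-.1)&(Y<.05)&(Z>.025)&(Z<.05);q=P[m];print(len(q),np.percentile(q,[2,50,98,99.5],axis=0).tolist())
```

```text
[-0.029  -0.0729  0.133 ] [-5.1312 -2.0025  5.1856] 0.015378503900299836
2703 [[-0.029709957771045663, -0.09919626602163979, 0.03524102414356164], [-0.01286756167966436, -0.0511910852873554, 0.043278127610739625], [0.027720736944121832, -0.0207897969516305, 0.046085322603573814], [0.02944737194681484, -0.020189995769370892, 0.0487024384639231]]
```

Emit:
send_rows([
  [[0,0,0],0],
  [[0,0,0],0],
  [[0,0,0],0],
  [[0,0,0],0],
  [[-0.08,-0.007,0],0],
  [[-0.2,-0.019,0],0],
  [[-0.365,-0.034,0],0],
  [[-0.365,-0.034,0],0],
  [[-0.365,-0.034,0],0],
], hand=85)

```text
clock: 7.1
tool_pos: [0.4203, -0.2452, 0.1326]
ee_rot: [-0.046, 0.999, 0.0, 0.0]
ft_force: [-0.1, 0.2, 0.3]
finger_gap: 0.0849
grip_force: 0.0
```

Emit:
send_rows([
  [[0,0,-0.025],-0.5],
  [[0,0,-0.025],-0.5],
  [[0,0,-0.025],-0.5],
  [[0,0,-0.025],-0.5],
  [[0,0,-0.025],-0.5],
  [[0,0,-0.025],-0.5],
  [[0,0,-0.025],-0.5],
  [[0,0,-0.025],-0.5],
  [[0,0,-0.025],-0.5],
  [[0,0,-0.025],-0.5],
  [[0,0,-0.025],-0.5],
  [[0,0,-0.025],-0.5],
  [[0,0,-0.025],-0.5],
])

```text
clock: 8.4
tool_pos: [0.4218, -0.2449, 0.1247]
ee_rot: [0.672, 0.74, -0.0, 0.0]
ft_force: [-0.2, 0.9, -0.5]
finger_gap: 0.0852
grip_force: 0.0
```

```bash
cat > look.py <<'E'
from h import *
import sys
np.set_printoptions(precision=4,suppress=True)
s=state();Rm=R.from_quat(s["ee_rot"]).as_matrix();print("F",toF(s["tool_pos"]),"ydeg",np.degrees(np.arctan2(Rm[1,1],Rm[0,1]))-5.3,"f",s["ft_force"],"gap",s["finger_gap"],s["clock"])
c=cam("wrist");P=toF(cloud(c));X,Y,Z=P[...,0],P[...,1],P[...,2]
m=(abs(X)<.03)&(Y>-.045)&(Y<.03)&(Z>.025)&(Z<.05);q=P[m];print("pad",len(q),np.percentile(q[:,1],[2,98]))
for n in sys.argv[1:]:
    k=cam(n); P=toF(cloud(k));X,Y,Z=P[...,0],P[...,1],P[...,2]
    m=(abs(Y+.072)<.012)&(abs(X)<.12)&(Z>.075)&(Z<.175);q=P[m]
    if len(q)>5: print(n,"lever pts",len(q),q[np.argsort(q[:,2])][::max(1,len(q)//10)])
E
python3 look.py top scene
```

```text
F [-0.1375 -0.0725  0.1247] ydeg 0.2387038747829502 f [-0.225   0.9265 -0.5131] gap 0.08524492974906453 8.4
pad 2232 [-0.0364 -0.0201]
top lever pts 69 [[-0.0027 -0.0718  0.0752]
 [-0.0218 -0.0672  0.0883]
 [-0.021  -0.069   0.1136]
 [-0.0351 -0.0627  0.1216]
 [-0.0278 -0.075   0.1276]
 [-0.0351 -0.0631  0.1361]
 [-0.0487 -0.0638  0.1406]
 [-0.0559 -0.0687  0.1427]
 [-0.0447 -0.0787  0.1455]
 [-0.0506 -0.0683  0.1478]
 [-0.0417 -0.0657  0.1511]
 [-0.0489 -0.0672  0.1548]]
scene lever pts 95 [[-0.0033 -0.0747  0.0756]
 [-0.0096 -0.0782  0.0806]
 [-0.0102 -0.0769  0.0885]
 [-0.0191 -0.0791  0.0947]
 [-0.0203 -0.0741  0.1045]
 [-0.0236 -0.0685  0.1119]
 [-0.0172 -0.0768  0.1177]
 [-0.0284 -0.0814  0.123 ]
 [-0.0247 -0.0727  0.1263]
 [-0.0835 -0.084   0.1624]
 [-0.0815 -0.067   0.1731]]
```

Emit:
send_rows([
  [[0.04,0.0037,0],0],
  [[0.08,0.0074,0],0],
  [[0.11,0.0102,0],0],
  [[0.13,0.0121,0],0],
  [[0.15,0.0139,0],0],
  [[0.17,0.0158,0],0],
  [[0.19,0.0176,0],0],
  [[0.21,0.0195,0],0],
  [[0.23,0.0213,0],0],
  [[0.23,0.0213,0],0],
])

```text
clock: 9.55
tool_pos: [0.4946, -0.2395, 0.1282]
ee_rot: [0.673, 0.74, 0.003, 0.004]
ft_force: [-0.9, 4.7, 27.9]
finger_gap: 0.085
grip_force: 12.2
```

```bash
python3 look.py top scene
```

```text
F [-0.0645 -0.0738  0.1282] ydeg 0.09371093896334237 f [-0.8621  4.7046 27.8611] gap 0.08498192821137744 9.55
pad 2212 [-0.0368 -0.0205]
top lever pts 6 [[-0.1197 -0.0689  0.1332]
 [-0.1195 -0.0658  0.1333]
 [-0.1171 -0.0652  0.1379]
 [-0.1195 -0.065   0.153 ]
 [-0.1183 -0.0661  0.1639]
 [-0.1163 -0.0681  0.1697]]
scene lever pts 131 [[-0.0014 -0.0788  0.0752]
 [ 0.0019 -0.075   0.09  ]
 [ 0.004  -0.0739  0.1049]
 [-0.0048 -0.081   0.1225]
 [ 0.011  -0.0671  0.1301]
 [-0.0194 -0.083   0.1364]
 [ 0.0016 -0.081   0.1415]
 [ 0.0153 -0.0697  0.1483]
 [ 0.013  -0.071   0.1554]
 [ 0.011  -0.0759  0.1603]
 [ 0.0051 -0.0763  0.1636]]
```

Emit:
send_rows([
  [[-0.03,-0.0028,0],0],
  [[-0.05,-0.0046,0.0],0],
  [[-0.05,-0.0046,0.053],0],
  [[-0.05,-0.0046,0.053],0],
  [[-0.02,-0.0018,0.053],0],
  [[0.0,0.0,0.053],0],
  [[0.02,0.0018,0.053],0],
  [[0.03,0.0028,0.053],0],
  [[0.04,0.0037,0.053],0],
  [[0.04,0.0037,0.053],0],
])

```text
clock: 10.7
tool_pos: [0.5021, -0.2374, 0.1403]
ee_rot: [0.673, 0.739, -0.0, -0.0]
ft_force: [0.4, -0.5, 1.3]
finger_gap: 0.0852
grip_force: 0.0
```

```bash
python3 look.py scene
```

```text
F [-0.0569 -0.0724  0.1403] ydeg 0.04338944776418252 f [ 0.4241 -0.4634  1.2874] gap 0.08516278112983369 10.7
pad 1982 [-0.0368 -0.0205]
scene lever pts 137 [[ 0.0053 -0.0713  0.0776]
 [ 0.0106 -0.0711  0.0964]
 [ 0.0134 -0.0793  0.1168]
 [ 0.0122 -0.0809  0.1253]
 [ 0.0162 -0.0685  0.1357]
 [ 0.0161 -0.0675  0.1436]
 [-0.0099 -0.0818  0.1486]
 [-0.0993 -0.0828  0.153 ]
 [ 0.0179 -0.0664  0.1576]
 [ 0.011  -0.0665  0.1598]
 [ 0.008  -0.0775  0.1626]]
```

Emit:
send_rows([
  [[0.01,0.0009,0],0],
  [[0.02,0.0018,0.0],0],
  [[0.03,0.0028,0],0],
  [[0.037,0.0034,0],0],
  [[0.037,0.0034,0],0],
  [[0.037,0.0034,0],0],
])

```text
clock: 11.4
tool_pos: [0.5106, -0.2365, 0.1395]
ee_rot: [0.674, 0.739, -0.001, -0.002]
ft_force: [-6.4, -1.3, -4.4]
finger_gap: 0.085
grip_force: 0.5
```

```bash
python3 look.py scene
python3 - <<'E'
from h import *
save(cam("scene"),"s3",box=(140,160,240,260),k=6)
E
```

```text
F [-0.0483 -0.0724  0.1395] ydeg -0.04634737992537019 f [-6.3627 -1.2667 -4.4308] gap 0.08499006895404329 11.4
pad 1975 [-0.0367 -0.0205]
scene lever pts 130 [[ 0.0066 -0.0783  0.0781]
 [ 0.0112 -0.0779  0.096 ]
 [ 0.0174 -0.0809  0.117 ]
 [ 0.0242 -0.0722  0.132 ]
 [ 0.0261 -0.0751  0.1397]
 [ 0.0032 -0.0838  0.1487]
 [ 0.0261 -0.0672  0.1527]
 [ 0.0231 -0.0689  0.1551]
 [ 0.0217 -0.068   0.1576]
 [ 0.0146 -0.068   0.1596]]
```

View pics/s3.png

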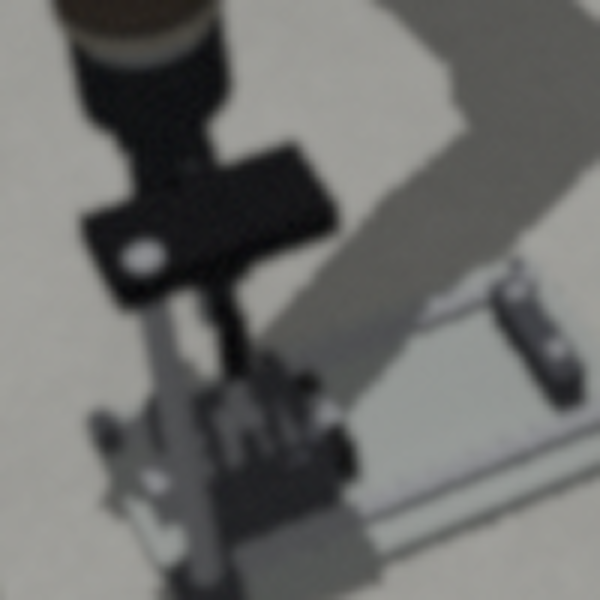

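Emit:
send_rows([
  [[0.01,0.0009,0],0],
  [[0.013,0.0012,0.0],0],
  [[0.013,0.0012,0],0],
])

```text
clock: 11.85
tool_pos: [0.5118, -0.2362, 0.1383]
ee_rot: [0.674, 0.738, -0.002, -0.004]
ft_force: [-13.0, -2.8, -9.7]
finger_gap: 0.0849
grip_force: 0.5
```

```bash
python3 look.py scene
```

```text
F [-0.0471 -0.0722  0.1383] ydeg -0.13067545708510853 f [-12.9579  -2.8241  -9.675 ] gap 0.08490413717787677 11.85
pad 2005 [-0.0368 -0.0205]
scene lever pts 125 [[ 0.0101 -0.07    0.0771]
 [ 0.0145 -0.0696  0.0948]
 [ 0.0241 -0.0772  0.117 ]
 [ 0.027  -0.0704  0.1294]
 [ 0.0025 -0.0788  0.1369]
 [ 0.0199 -0.0813  0.1458]
 [ 0.0296 -0.075   0.1515]
 [ 0.0075 -0.0691  0.1537]
 [ 0.0029 -0.0826  0.1564]
 [ 0.0148 -0.0744  0.1588]
 [ 0.0219 -0.0675  0.1618]]
```

Emit:
send_rows([
  [[-0.05,-0.0046,0],0],
  [[-0.15,-0.014,0.0],0],
  [[-0.2,-0.018,0.1],0],
  [[-0.2,-0.018,0.25],0],
  [[-0.2,0.1,0.38],0],
  [[-0.2,0.25,0.4],0],
  [[-0.15,0.4,0.4],0],
  [[-0.1,0.55,0.4],0],
  [[-0.05,0.7,0.4],0],
  [[0,0.85,0.4],0],
  [[0.03,0.97,0.4],0],
  [[0.03,0.97,0.4],0],
])

```text
clock: 13.15
tool_pos: [0.5271, 0.0615, 0.2601]
ee_rot: [0.67, 0.742, 0.0, -0.0]
ft_force: [0.8, 0.2, 0.4]
finger_gap: 0.0851
grip_force: 0.0
```

Emit:
send_rows([
  [[0,0.16,0],0],
  [[0,0.32,0],0],
  [[0,0.48,0],0],
  [[0,0.6,0],0],
  [[0,0.65,0],0],
  [[0,0.65,0],0],
  [[0,0.65,0],0],
])

```text
clock: 13.85
tool_pos: [0.5261, 0.248, 0.2607]
ee_rot: [0.674, 0.739, -0.0, 0.0]
ft_force: [-0.2, -0.2, 0.5]
finger_gap: 0.0847
grip_force: 0.0
```

Run:
```python
from h import *
np.set_printoptions(precision=4,suppress=True)
c=cam("wrist");s=state();save(c,"w4",k=1.2)
print(s["tool_pos"],s["clock"],s["ft_force"])
P=cloud(c);X,Y,Z=P[...,0],P[...,1],P[...,2]
d=np.hypot(X-.561,Y-.2625)
q=P[(d<.05)&(Z>.053)&(Z<.075)];print("mag",cv2.minEnclosingCircle(q[:,:2].astype(np.float32)),q.mean(0))
m=(d>.05)&(d<.07);print("tray z",np.nanpercentile(Z[m],[5,50]))
```

```text
[0.5262 0.2474 0.2609] 13.9 [-0.3538 -0.2497  0.6109]
mag ((0.5607386231422424, 0.2619154453277588), 0.02303599938750267) [0.5604 0.2626 0.0613]
tray z [0.008  0.3178]
```

View pics/w4.png

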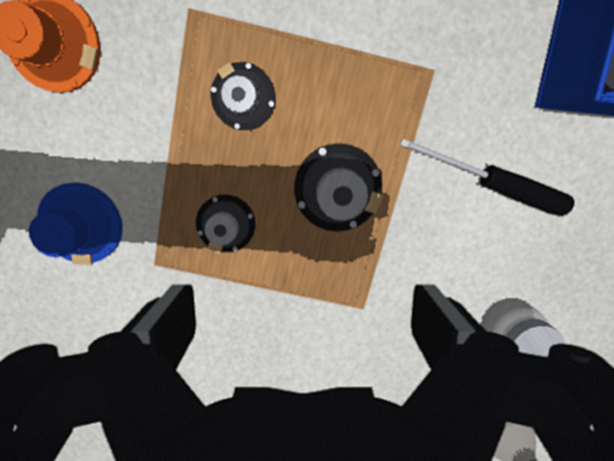

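Emit:
send_rows([
  [[0.1147,0.049,0],0],
  [[0.1147,0.049,-0.16],0],
  [[0.1147,0.049,-0.32],0],
  [[0.1147,0.049,-0.46],0],
  [[0.1147,0.049,-0.56],0],
  [[0.1147,0.049,-0.62],0],
  [[0.1147,0.049,-0.66],0],
  [[0.1147,0.049,-0.679],0],
  [[0.1147,0.049,-0.679],0],
  [[0.1147,0.049,-0.679],0],
])

```text
clock: 14.9
tool_pos: [0.561, 0.2647, 0.0582]
ee_rot: [0.674, 0.739, 0.001, 0.0]
ft_force: [0.0, 0.8, -0.1]
finger_gap: 0.0851
grip_force: 0.0
```

Emit:
send_rows([
  [[0,0,0],0],
  [[0,0,0],0],
  [[0,0,0],0],
  [[0,0,0],0],
  [[0,0,0],0],
  [[0,0,0],0],
], hand=30, force=35)

```text
clock: 15.5
tool_pos: [0.5603, 0.2648, 0.0577]
ee_rot: [0.673, 0.739, 0.0, -0.0]
ft_force: [-1.4, -0.3, 5.8]
finger_gap: 0.0449
grip_force: 35.3
```

Emit:
send_rows([
  [[0,0,0.02],0],
  [[0,0,0.06],0],
  [[0,0,0.14],0],
  [[0,0,0.26],0],
  [[0,0,0.36],0],
  [[0,-0.04,0.4],0],
  [[0,-0.12,0.4],0],
  [[0,-0.24,0.4],0],
  [[-0.01,-0.36,0.4],0],
  [[-0.02,-0.48,0.4],0],
  [[-0.02,-0.6,0.4],0],
  [[-0.03,-0.72,0.4],0],
  [[-0.035,-0.82,0.4],0],
  [[-0.04,-0.88,0.4],0],
  [[-0.04,-0.9,0.4],0],
  [[-0.04,-0.9,0.4],0],
])

```text
clock: 17.1
tool_pos: [0.5478, -0.0064, 0.1768]
ee_rot: [0.674, 0.739, 0.0, -0.0]
ft_force: [0.6, 0.2, -1.1]
finger_gap: 0.0451
grip_force: 36.2
```

Emit:
send_rows([
  [[0,-0.08,0],0],
  [[0,-0.17,0],0],
  [[0,-0.26,0],0],
  [[0,-0.33,0],0],
  [[0,-0.37,0],0],
  [[0,-0.383,0],0],
  [[0,-0.383,-0.06],0],
  [[0,-0.383,-0.14],0],
  [[0,-0.383,-0.2],0],
  [[0,-0.383,-0.24],0],
  [[0,-0.383,-0.24],0],
  [[0,-0.383,-0.24],0],
])

```text
clock: 18.3
tool_pos: [0.5485, -0.1199, 0.1052]
ee_rot: [0.673, 0.739, -0.0, 0.0]
ft_force: [-0.1, -0.1, -1.3]
finger_gap: 0.0449
grip_force: 36.2
```

Run:
```python
from h import *
np.set_printoptions(precision=4,suppress=True)
s=state();print(s["tool_pos"],toF(s["tool_pos"]),s["finger_gap"],s["ft_force"])
for n in("wrist","top","scene"):
    c=cam(n);P=toF(cloud(c));X,Y,Z=P[...,0],P[...,1],P[...,2]
    m=(np.hypot(X,Y-.04)<.056)&(Z>.045)&(Z<.072);q=P[m]  # flange ring of held driver
    print(n,m.sum(),np.percentile(q,[2,50,98],axis=0).tolist() if m.sum() else 0)
    if n=="wrist":save(c,"w5",k=1.2)
```

```text
[ 0.5485 -0.1199  0.1052] [0.0002 0.0402 0.1052] 0.04489988806116414 [-0.0774 -0.1294 -1.2899]
wrist 5302 [[-0.041588676362935235, 0.03678125849908176, 0.06308667784767885], [0.0003205236284570049, 0.06630370047508423, 0.06497099489516958], [0.042637451315337214, 0.08129290768461866, 0.07147056228670567]]
top 50 [[-0.04151067521863922, -0.004878343666168622, 0.05782275739041554], [-0.01971772620331237, 0.007320865354907932, 0.0652950090788148], [-0.0010013416166287877, 0.054830448045508, 0.07136198417746255]]
scene 228 [[-0.03495651983752093, -0.006240225142742806, 0.0598256775123981], [0.023038101692836932, 0.02333569654985827, 0.0661769083312258], [0.0441653987920125, 0.08077145856723249, 0.07153845249203254]]
```

View pics/w5.png

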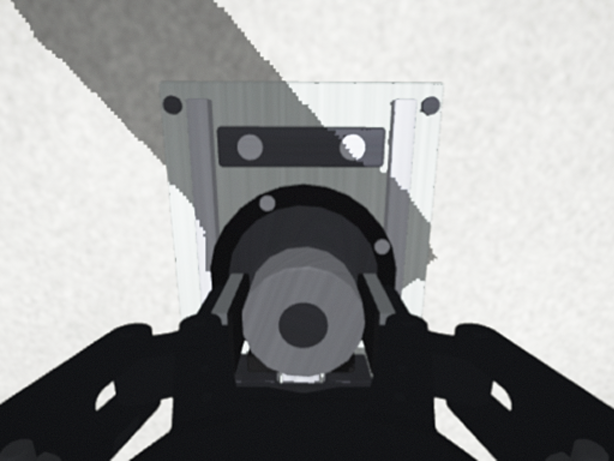

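Emit:
send_rows([
  [[0,0,-0.05],0],
  [[0,0,-0.1],0],
  [[0,0,-0.13],0],
  [[0,0,-0.14],0],
  [[0,0,-0.1435],0],
  [[0,0,-0.147],0],
  [[0,0,-0.147],0],
])

```text
clock: 19.15
tool_pos: [0.5483, -0.1205, 0.061]
ee_rot: [0.674, 0.739, 0.0, 0.0]
ft_force: [-0.2, 0.5, -2.1]
finger_gap: 0.0445
grip_force: 36.3
```

Emit:
send_rows([
  [[0,0,-0.002],0],
  [[0,0,-0.004],0],
  [[0,0,-0.004],0],
])

```text
clock: 19.45
tool_pos: [0.5483, -0.1203, 0.0598]
ee_rot: [0.673, 0.739, 0.0, 0.0]
ft_force: [0.5, 0.1, -0.4]
finger_gap: 0.0447
grip_force: 36.3
```

Emit:
send_rows([
  [[0,0,-0.002],0],
  [[0,0,-0.004],0],
  [[0,0,-0.004],0],
])

```text
clock: 19.75
tool_pos: [0.5483, -0.1203, 0.0596]
ee_rot: [0.674, 0.739, 0.001, -0.0]
ft_force: [-4.5, 2.5, 13.5]
finger_gap: 0.0448
grip_force: 37.6
```

Emit:
send_rows([
  [[0,0,0.003],0],
  [[0,0,0.003],0],
])

```text
clock: 19.95
tool_pos: [0.5484, -0.1204, 0.0597]
ee_rot: [0.673, 0.739, 0.0, 0.0]
ft_force: [-1.8, 0.2, 5.4]
finger_gap: 0.0448
grip_force: 36.9
```

Emit:
send_rows([
  [[0,0,0],0],
  [[0,0,0],0],
  [[0,0,0],0],
  [[0,0,0],0],
  [[0,0,0],0],
  [[0,0,0.05],0],
  [[0,0,0.15],0],
  [[0,0,0.3],0],
  [[0,0,0.45],0],
  [[0,0,0.6],0],
  [[0,0,0.6],0],
  [[0,0,0.6],0],
], hand=85)

```text
clock: 21.15
tool_pos: [0.5485, -0.1204, 0.2409]
ee_rot: [0.673, 0.739, 0.001, 0.001]
ft_force: [0.1, 0.7, -1.1]
finger_gap: 0.085
grip_force: 0.0
```

Run:
```python
from h import *
np.set_printoptions(precision=4,suppress=True)
s=state();print(s["tool_pos"],toF(s["tool_pos"]),s["finger_gap"],s["ft_force"],s["clock"])
c=cam("wrist");P=toF(cloud(c));X,Y,Z=P[...,0],P[...,1],P[...,2]
q=P[(np.hypot(X,Y-.04)<.04)&(Z>.057)&(Z<.07)];print("mag",cv2.minEnclosingCircle(q[:,:2].astype(np.float32)),q[:,2].mean(),q[:,2].std())
m=(abs(X)<.05)&(Y>.07)&(Y<.135)&(Z>.037)&(Z<.05);q=P[m];print("stop",np.percentile(q,[1,50,99],axis=0).tolist())
m=(abs(X)<.03)&(Y>-.045)&(Y<-.01)&(Z>.03)&(Z<.05);q=P[m];print("pad",len(q),np.percentile(q,[1,99],axis=0))
k=cam("scene");P=toF(cloud(k));X,Y,Z=P[...,0],P[...,1],P[...,2]
m=(abs(Y+.072)<.012)&(abs(X)<.06)&(Z>.075)&(Z<.175);q=P[m];print("lev",q[np.argsort(q[:,2])][::max(1,len(q)//8)])
```

```text
[ 0.5485 -0.1204  0.2409] [0.0002 0.0398 0.2409] 0.08496729429038316 [ 0.0549  0.703  -1.0734] 21.15
mag ((0.0005360785289667547, 0.03708069398999214), 0.022972410544753075) 0.06333515835774403 0.0010250829140746169
stop [[-0.04137200678433288, 0.08899004845004566, 0.041186575722409545], [-0.0003462454610706589, 0.09868526825654311, 0.043246612610144175], [0.04062062618537185, 0.10810495804052431, 0.048173375060700366]]
pad 993 [[-0.029  -0.0383  0.0306]
 [ 0.0292 -0.0203  0.0492]]
lev [[ 0.0051 -0.078   0.0765]
 [ 0.0116 -0.0719  0.0933]
 [ 0.0216 -0.0705  0.1111]
 [ 0.0254 -0.0735  0.1252]
 [ 0.0274 -0.07    0.1339]
 [ 0.0192 -0.0811  0.145 ]
 [ 0.0245 -0.082   0.1546]
 [ 0.0313 -0.075   0.1574]
 [ 0.0208 -0.0765  0.1611]]
```

Emit:
send_rows([
  [[-0.16,-0.015,0],0],
  [[-0.33,-0.03,0],0],
  [[-0.32,-0.14,-0.04],0],
  [[-0.3054,-0.25,-0.15],0],
  [[-0.3054,-0.316,-0.28],0],
  [[-0.3054,-0.316,-0.38],0],
  [[-0.3054,-0.316,-0.41],0],
  [[-0.3054,-0.316,-0.41],0],
  [[-0.3054,-0.316,-0.41],0],
])

```text
clock: 22.15
tool_pos: [0.4568, -0.2152, 0.117]
ee_rot: [0.673, 0.739, -0.0, 0.0]
ft_force: [0.2, 0.0, 0.8]
finger_gap: 0.0848
grip_force: 0.0
```

Emit:
send_rows([
  [[0.05,0.0046,0],0],
  [[0.1,0.0093,0],0],
  [[0.14,0.013,0],0],
  [[0.17,0.0158,0],0],
  [[0.19,0.0176,0],0],
  [[0.205,0.019,0],0],
  [[0.219,0.0203,0],0],
  [[0.219,0.0203,0],0],
])

```text
clock: 22.95
tool_pos: [0.5225, -0.209, 0.1162]
ee_rot: [0.673, 0.739, -0.0, 0.0]
ft_force: [-0.0, 0.8, -0.4]
finger_gap: 0.0848
grip_force: 0.0
```

```bash
python3 look.py scene
```

```text
F [-0.0339 -0.0461  0.1162] ydeg 0.029665330980076732 f [-0.0479  0.7909 -0.3963] gap 0.0848296121295753 22.95
pad 3958 [-0.0369  0.0271]
scene lever pts 95 [[ 0.0106 -0.0738  0.075 ]
 [ 0.0132 -0.0698  0.0891]
 [ 0.0159 -0.0761  0.0997]
 [ 0.0236 -0.0706  0.1175]
 [ 0.0268 -0.0769  0.1283]
 [ 0.0225 -0.0806  0.1349]
 [ 0.0286 -0.0758  0.1424]
 [ 0.0204 -0.0809  0.1503]
 [ 0.0253 -0.0758  0.1564]
 [ 0.0229 -0.0683  0.1588]
 [ 0.0217 -0.0738  0.1606]]
```

Emit:
send_rows([
  [[0.001,-0.012,0],0],
  [[0.002,-0.022,0],0],
  [[0.003,-0.03,0],0],
  [[0.0034,-0.0365,0],0],
  [[0.0034,-0.0365,0],0],
])

```text
clock: 23.55
tool_pos: [0.524, -0.2155, 0.116]
ee_rot: [0.672, 0.741, 0.002, -0.003]
ft_force: [-0.5, 14.1, 6.5]
finger_gap: 0.0852
grip_force: 0.0
```

Emit:
send_rows([
  [[0,-0.004,0],0],
  [[-0.015,-0.0054,0],0],
  [[-0.03,-0.0068,0],0],
  [[-0.045,-0.0082,0],0],
  [[-0.06,-0.0095,0],0],
  [[-0.075,-0.011,0],0],
  [[-0.075,-0.011,0],0],
])

```text
clock: 24.25
tool_pos: [0.4998, -0.2177, 0.1151]
ee_rot: [0.671, 0.741, 0.002, -0.004]
ft_force: [-3.1, 16.6, 2.5]
finger_gap: 0.0854
grip_force: 0.0
```

```bash
python3 look.py scene
```

```text
F [-0.0573 -0.0527  0.1151] ydeg 0.3494068955423577 f [-3.0967 16.584   2.4787] gap 0.08538928885276237 24.25
pad 4171 [-0.0369  0.0278]
scene lever pts 130 [[ 0.0046 -0.0778  0.076 ]
 [ 0.0071 -0.0733  0.0941]
 [ 0.008  -0.0744  0.1135]
 [ 0.0051 -0.0816  0.1233]
 [ 0.0135 -0.0743  0.1318]
 [ 0.0134 -0.0762  0.1414]
 [ 0.0097 -0.0801  0.1485]
 [ 0.0113 -0.0641  0.1546]
 [-0.0015 -0.0646  0.1603]
 [ 0.003  -0.0787  0.1629]]
```

Emit:
send_rows([
  [[-0.015,-0.0014,0],0],
  [[-0.03,-0.0028,0],0],
  [[-0.045,-0.0042,0],0],
  [[-0.06,-0.0055,0],0],
  [[-0.06,-0.0055,0],0],
])

```text
clock: 24.85
tool_pos: [0.4815, -0.2196, 0.1149]
ee_rot: [0.671, 0.741, 0.002, -0.005]
ft_force: [-2.3, 14.9, 0.9]
finger_gap: 0.0852
grip_force: 0.0
```

```bash
python3 look.py scene
```

```text
F [-0.0757 -0.0528  0.1149] ydeg 0.35445633704372526 f [-2.3004 14.9397  0.9289] gap 0.0851920884796111 24.85
pad 4195 [-0.037   0.0281]
scene lever pts 113 [[ 0.0009 -0.0763  0.0761]
 [-0.0005 -0.0774  0.089 ]
 [-0.0057 -0.0775  0.0976]
 [ 0.0007 -0.0714  0.1139]
 [-0.0015 -0.0794  0.1204]
 [-0.0044 -0.0806  0.1271]
 [-0.0044 -0.0669  0.1331]
 [-0.0152 -0.0811  0.1391]
 [-0.005  -0.0747  0.1452]
 [-0.007  -0.0666  0.1522]
 [-0.001  -0.0712  0.1598]]
```

Emit:
send_rows([
  [[-0.002,0.025,0],0],
  [[-0.004,0.04,0],0],
  [[-0.1,0.031,0],0],
  [[-0.186,0.023,0],0],
  [[-0.186,0.023,0.05],0.5],
  [[-0.186,0.023,0.09],0.5],
  [[-0.186,0.023,0.09],0.5],
  [[-0.186,0.023,0.09],0.5],
  [[-0.186,0.0,0.09],0.5],
  [[-0.186,-0.02,0.09],0.5],
  [[-0.186,-0.03,0.09],0.5],
  [[-0.186,-0.03,0.09],0.5],
  [[-0.186,-0.03,0.09],0.5],
  [[-0.186,-0.03,0.09],0.5],
  [[-0.186,-0.03,0.09],0.5],
  [[-0.186,-0.03,0.09],0.5],
  [[-0.186,-0.03,0.09],0.5],
])

```text
clock: 26.65
tool_pos: [0.4268, -0.2345, 0.1434]
ee_rot: [-0.045, 0.999, -0.0, 0.0]
ft_force: [-0.1, 0.1, 0.9]
finger_gap: 0.0849
grip_force: 0.0
```

```bash
python3 look.py scene top
```

```text
F [-0.1315 -0.0627  0.1434] ydeg 89.82097082131297 f [-0.1345  0.0568  0.8501] gap 0.0849398331292893 26.65
pad 852 [-0.0323  0.0287]
scene lever pts 100 [[ 0.0043 -0.0777  0.0756]
 [-0.0012 -0.0778  0.084 ]
 [-0.0017 -0.076   0.0962]
 [ 0.0003 -0.0724  0.1051]
 [-0.0056 -0.0813  0.1176]
 [-0.0021 -0.0721  0.1249]
 [-0.0099 -0.0811  0.131 ]
 [-0.001  -0.0803  0.1388]
 [-0.0153 -0.0805  0.1431]
 [-0.0026 -0.0718  0.1502]]
top lever pts 54 [[-0.0027 -0.0683  0.0768]
 [-0.0085 -0.0635  0.1173]
 [-0.0084 -0.0642  0.1307]
 [-0.0166 -0.065   0.1379]
 [-0.0088 -0.0645  0.1459]
 [-0.0079 -0.066   0.1546]
 [-0.0188 -0.0765  0.1572]
 [-0.0151 -0.0676  0.1578]
 [-0.019  -0.073   0.1592]
 [-0.0124 -0.0643  0.1611]
 [-0.0136 -0.0729  0.1632]]
```

Emit:
send_rows([
  [[0.003,-0.033,0],0],
  [[0.06,-0.028,0],0],
  [[0.15,-0.02,0],0],
  [[0.23,-0.0123,0],0],
  [[0.28,-0.0077,0],0],
  [[0.32,-0.004,0],0],
  [[0.34,-0.0022,0],0],
  [[0.353,-0.001,0],0],
  [[0.353,-0.001,0],0],
  [[0.353,-0.001,0],0],
])

```text
clock: 27.8
tool_pos: [0.5322, -0.2346, 0.1433]
ee_rot: [-0.046, 0.999, 0.0, -0.0]
ft_force: [0.6, 1.2, 0.9]
finger_gap: 0.085
grip_force: 0.0
```

Emit:
send_rows([
  [[0,0,0],0],
  [[0,0,0],0],
  [[0,0,0],0],
  [[0,0,0],0],
  [[0,0,0],0],
  [[0,0,0],0],
  [[0,0,0],0],
  [[0,0,0],0],
], hand=0, force=35)

```text
clock: 28.6
tool_pos: [0.5329, -0.2349, 0.1435]
ee_rot: [-0.046, 0.999, -0.0, 0.0]
ft_force: [-0.7, -3.9, 1.1]
finger_gap: 0.0155
grip_force: 36.4
```

```bash
python3 look.py scene
```

```text
F [-0.0259 -0.0728  0.1435] ydeg 89.99448735840863 f [-0.7408 -3.9207  1.0724] gap 0.015482308367252881 28.6
pad 2656 [-0.0324  0.0285]
scene lever pts 101 [[-0.0027 -0.0779  0.078 ]
 [ 0.0006 -0.0715  0.0869]
 [-0.0039 -0.0779  0.0996]
 [-0.0018 -0.0768  0.1144]
 [ 0.0014 -0.0675  0.1214]
 [-0.0002 -0.0726  0.1269]
 [-0.0071 -0.0788  0.1324]
 [-0.0161 -0.0617  0.1372]
 [ 0.0001 -0.0706  0.1435]
 [-0.0067 -0.0767  0.1489]
 [-0.0031 -0.0707  0.1577]]
```

Emit:
send_rows([
  [[-0.0009,0.01,0],0],
  [[-0.0018,0.02,0],0],
  [[-0.0028,0.03,0],0],
  [[-0.0032,0.035,0],0],
  [[-0.0032,0.035,0],0],
  [[-0.0032,0.035,0],0],
])

```text
clock: 29.3
tool_pos: [0.5319, -0.2237, 0.1434]
ee_rot: [-0.047, 0.999, 0.0, 0.0]
ft_force: [-0.5, -3.9, 4.4]
finger_gap: 0.0152
grip_force: 36.8
```

Emit:
send_rows([
  [[-0.0006,0.006,0],0],
  [[-0.0011,0.012,0],0],
  [[-0.0017,0.018,0],0],
  [[-0.002,0.0215,0],0],
  [[-0.002,0.0215,0],0],
  [[-0.002,0.0215,0],0],
])

```text
clock: 29.9
tool_pos: [0.5314, -0.2175, 0.1434]
ee_rot: [-0.046, 0.999, -0.0, 0.0]
ft_force: [-0.7, -3.9, 4.7]
finger_gap: 0.015
grip_force: 36.8
```

```bash
cat > clampview.py <<'E'
from h import *
np.set_printoptions(precision=4,suppress=True)
s=state();print("F",toF(s["tool_pos"]),"fF",FR.T@s["ft_force"][:2],s["ft_force"][2],s["finger_gap"],s["grip_force"],s["clock"])
for n in("wrist","top","scene"):
    c=cam(n);P=toF(cloud(c));X,Y,Z=P[...,0],P[...,1],P[...,2]
    q=P[(np.hypot(X,Y-.045)<.035)&(Z>.058)&(Z<.07)]
    if len(q)>10:print(n,"mag",len(q),cv2.minEnclosingCircle(q[:,:2].astype(np.float32)))
    m=(abs(X)<.025)&(Y>-.03)&(Y<.012)&(Z>.034)&(Z<.047);q=P[m]
    if len(q)>10:print("pad top y",len(q),np.percentile(q[:,1],[2,50,90,97,99]))
E
python3 clampview.py
```

```text
F [-0.0259 -0.0554  0.1434] fF [-1.0236 -3.8158] 4.693592778632165 0.015024580874572422 36.822736859321594 29.9
wrist mag 2902 ((-1.2211139619466849e-05, 0.04151639714837074), 0.02324730157852173)
pad top y 1010 [-0.0296 -0.0103 -0.0048 -0.0037 -0.0033]
top mag 134 ((0.0008131887880153954, 0.043254319578409195), 0.022566024214029312)
pad top y 33 [-0.0179 -0.0075 -0.0021 -0.0013 -0.0011]
scene mag 131 ((0.00019954195886384696, 0.04173556715250015), 0.02533208206295967)
pad top y 50 [-0.0292 -0.0102 -0.0052 -0.0042 -0.004 ]
```

Emit:
send_rows([
  [[-0.0003,0.0033,0],0],
  [[-0.0006,0.0066,0],0],
  [[-0.0006,0.0066,0],0],
])

```text
clock: 30.35
tool_pos: [0.5312, -0.2156, 0.1434]
ee_rot: [-0.046, 0.999, -0.0, 0.0]
ft_force: [-1.1, -4.7, 5.0]
finger_gap: 0.0153
grip_force: 36.9
```

Emit:
send_rows([
  [[-0.0003,0.0033,0],0],
  [[-0.0003,0.0033,0],0],
  [[-0.0003,0.0033,0],0],
])

```text
clock: 30.65
tool_pos: [0.5311, -0.2149, 0.1434]
ee_rot: [-0.046, 0.999, -0.0, 0.0]
ft_force: [-1.2, -6.5, 5.4]
finger_gap: 0.0152
grip_force: 36.8
```

Emit:
send_rows([
  [[-0.0003,0.0033,0],0],
  [[-0.0003,0.0033,0],0],
  [[-0.0003,0.0033,0],0],
])

```text
clock: 30.95
tool_pos: [0.531, -0.2143, 0.1434]
ee_rot: [-0.046, 0.999, -0.001, 0.0]
ft_force: [-1.4, -6.3, 4.2]
finger_gap: 0.0154
grip_force: 36.7
```

```bash
python3 clampview.py
```

```text
F [-0.0259 -0.0521  0.1434] fF [-1.9998 -6.129 ] 4.194689554302137 0.015350707823260177 36.707627177238464 30.95
wrist mag 2916 ((-0.00011342789366608486, 0.04371992498636246), 0.023238584399223328)
pad top y 1061 [-0.0293 -0.0084 -0.0026 -0.0015 -0.0012]
top mag 146 ((0.0005928168538957834, 0.04570488631725311), 0.023423919454216957)
pad top y 33 [-0.0141 -0.0046  0.0005  0.0009  0.0009]
scene mag 128 ((0.001516297459602356, 0.044361717998981476), 0.024897312745451927)
pad top y 50 [-0.0293 -0.0086 -0.0025 -0.002  -0.0016]
```

Emit:
send_rows([
  [[-0.0003,0.0033,0],0],
  [[-0.0003,0.0033,0],0],
  [[-0.0003,0.0033,0],0],
])

```text
clock: 31.4
tool_pos: [0.5309, -0.2136, 0.1434]
ee_rot: [-0.046, 0.999, -0.001, 0.0]
ft_force: [-0.0, -7.6, 3.3]
finger_gap: 0.0152
grip_force: 36.6
```

```bash
python3 clampview.py | head -3
```

```text
F [-0.0259 -0.0514  0.1434] fF [-0.709  -7.5707] 3.3482529853284935 0.015246523919067282 36.62521719932556 31.4
wrist mag 2911 ((-0.0002435636706650257, 0.044107791036367416), 0.02326645515859127)
pad top y 1040 [-0.0294 -0.0082 -0.0026 -0.0015 -0.001 ]
```

Emit:
send_rows([
  [[-0.0003,0.0033,0],0],
  [[-0.0003,0.0033,0],0],
  [[-0.0003,0.0033,0],0],
])

```text
clock: 31.85
tool_pos: [0.5309, -0.213, 0.1434]
ee_rot: [-0.046, 0.999, -0.001, 0.0]
ft_force: [-0.3, -9.2, 2.6]
finger_gap: 0.0155
grip_force: 36.5
```

```bash
python3 clampview.py | head -3
```

```text
F [-0.0259 -0.0508  0.1434] fF [-1.1755 -9.1202] 2.6069761998847176 0.015516008968941565 36.54188096523285 31.85
wrist mag 2914 ((-0.00012183891521999612, 0.04385031759738922), 0.023113511502742767)
pad top y 1018 [-0.0293 -0.0081 -0.0025 -0.0014 -0.001 ]
```

Emit:
send_rows([
  [[-0.0003,0.0033,0],0],
  [[-0.0003,0.0033,0],0],
  [[-0.0003,0.0033,0],0],
])

```text
clock: 32.3
tool_pos: [0.5309, -0.2124, 0.1434]
ee_rot: [-0.046, 0.999, -0.001, 0.001]
ft_force: [0.9, -9.7, 1.4]
finger_gap: 0.0156
grip_force: 36.5
```

```bash
python3 clampview.py | head -3
```

```text
F [-0.0259 -0.0502  0.1434] fF [ 0.0291 -9.7021] 1.4074731276670587 0.015585577757816845 36.47185921669006 32.3
wrist mag 2903 ((0.00021373448544181883, 0.0435657799243927), 0.02345314994454384)
pad top y 990 [-0.0293 -0.0078 -0.0024 -0.0014 -0.001 ]
```

Emit:
send_rows([
  [[-0.0285,-0.0026,-0.008],0],
  [[-0.0577,-0.0054,-0.019],0],
  [[-0.0853,-0.0079,-0.0333],0],
  [[-0.1112,-0.0103,-0.0503],0],
  [[-0.1354,-0.0126,-0.07],0],
  [[-0.1354,-0.0126,-0.07],0],
])

```text
clock: 33.05
tool_pos: [0.4909, -0.2162, 0.1227]
ee_rot: [-0.046, 0.999, -0.002, 0.002]
ft_force: [1.9, -10.1, 2.9]
finger_gap: 0.0152
grip_force: 34.2
```

```bash
python3 clampview.py
```

```text
F [-0.066  -0.0503  0.1227] fF [  0.9411 -10.1896] 2.946810632174644 0.015230099669168502 34.15937751531601 33.05
wrist mag 713 ((-0.0002203692274633795, 0.04349154233932495), 0.02295606955885887)
pad top y 85 [-0.0091 -0.0035 -0.0013 -0.001  -0.0008]
top mag 144 ((-0.00015996447473298758, 0.04610740393400192), 0.0232127346098423)
pad top y 66 [-0.028  -0.0072 -0.0009  0.      0.0008]
scene mag 126 ((0.0012901801383122802, 0.04418051242828369), 0.023764917626976967)
pad top y 45 [-0.0284 -0.0076 -0.0023 -0.0017 -0.001 ]
```

Emit:
send_rows([
  [[-0.0219,-0.002,-0.022],0],
  [[-0.0415,-0.0038,-0.0463],0],
  [[-0.0584,-0.0054,-0.0723],0],
  [[-0.0727,-0.0067,-0.1],0],
  [[-0.0837,-0.0077,-0.1293],0],
  [[-0.0916,-0.0085,-0.1593],0],
  [[-0.0953,-0.0088,-0.18],0],
  [[-0.0953,-0.0088,-0.18],0],
])

```text
clock: 34.0
tool_pos: [0.4617, -0.2189, 0.0681]
ee_rot: [-0.045, 0.999, -0.001, 0.001]
ft_force: [-0.2, -10.8, 1.6]
finger_gap: 0.0152
grip_force: 34.6
```

```bash
sed -i 's/abs(Y+.072)<.012)&(abs(X)<.12)&(Z>.075)/abs(Y+.051)<.012)\&(X<-.03)\&(X>-.13)\&(Z>.055)/' look.py; python3 look.py scene top
```

```text
F [-0.0953 -0.0503  0.0681] ydeg 89.8988198315482 f [ -0.2226 -10.8046   1.6376] gap 0.01520617878076219 34.0
pad 48 [0.0257 0.0298]
scene lever pts 71 [[-0.085  -0.0586  0.055 ]
 [-0.0385 -0.0447  0.0676]
 [-0.0844 -0.0391  0.0737]
 [-0.0397 -0.0534  0.0756]
 [-0.0495 -0.0561  0.0771]
 [-0.052  -0.048   0.0798]
 [-0.0504 -0.0585  0.0821]
 [-0.0572 -0.0487  0.0846]
 [-0.0542 -0.0463  0.0861]
 [-0.0591 -0.0508  0.0886]
 [-0.0593 -0.0502  0.0925]]
```

Emit:
send_rows([
  [[-0.001,0,-0.01],0],
  [[-0.002,0,-0.02],0],
  [[-0.0025,0,-0.03],0],
  [[-0.0025,0,-0.03],0],
])

```text
clock: 34.55
tool_pos: [0.4609, -0.2189, 0.0594]
ee_rot: [-0.045, 0.999, -0.001, 0.001]
ft_force: [-2.0, -10.5, 2.5]
finger_gap: 0.0152
grip_force: 35.3
```

Emit:
send_rows([
  [[0,0,-0.01],0],
  [[0,0,-0.02],0],
  [[0,0,-0.02],0],
])

```text
clock: 34.85
tool_pos: [0.4609, -0.2189, 0.0535]
ee_rot: [-0.045, 0.999, -0.001, 0.001]
ft_force: [-2.6, -9.9, 4.2]
finger_gap: 0.0153
grip_force: 35.7
```

```bash
python3 look.py scene top
```

```text
F [-0.0962 -0.0503  0.0535] ydeg 89.89707551468139 f [-2.571  -9.9001  4.1876] gap 0.015322947347241279 34.85Traceback (most recent call last):
  File "look.py", line 6, in <module>
    m=(abs(X)<.03)&(Y>-.045)&(Y<.03)&(Z>.025)&(Z<.05);q=P[m];print("pad",len(q),np.percentile(q[:,1],[2,98]))
                                                                                ~~~~~~~~~~~~~^^^^^^^^^^^^^^^
    return _quantile_unchecked(
        a, q, axis, out, overwrite_input, method, keepdims, weights)
    return _ureduce(a,
                    func=_quantile_ureduce_func,
    ...<5 lines>...
                    overwrite_input=overwrite_input,
                    method=method)
    r = func(a, **kwargs)
    result = _quantile(arr,
                       quantiles=q,
    ...<2 lines>...
                       out=out,
                       weights=wgt)
    slices_having_nans = np.isnan(arr[-1, ...])
                                  ~~~^^^^^^^^^
IndexError: index -1 is out of bounds for axis 0 with size 0
```

```bash
sed -i 's/;print("pad".*$/;print("pad",len(q))/' look.py; python3 look.py scene top
python3 - <<'E'
from h import *
save(cam("scene"),"s6",box=(140,170,260,260),k=6)
E
```

```text
F [-0.0962 -0.0502  0.0536] ydeg 89.89868692236793 f [ -2.5085 -10.986    3.1225] gap 0.015039999058090371 34.9
pad 0
scene lever pts 76 [[-0.0891 -0.0602  0.0568]
 [-0.0456 -0.0556  0.0667]
 [-0.0421 -0.0533  0.0687]
 [-0.0508 -0.0461  0.0707]
 [-0.0488 -0.0536  0.0719]
 [-0.0452 -0.0482  0.0724]
 [-0.0428 -0.0558  0.0739]
 [-0.071  -0.0476  0.0762]
 [-0.062  -0.0511  0.0769]
 [-0.064  -0.05    0.0791]
 [-0.0652 -0.0561  0.0811]]
```

View pics/s6.png

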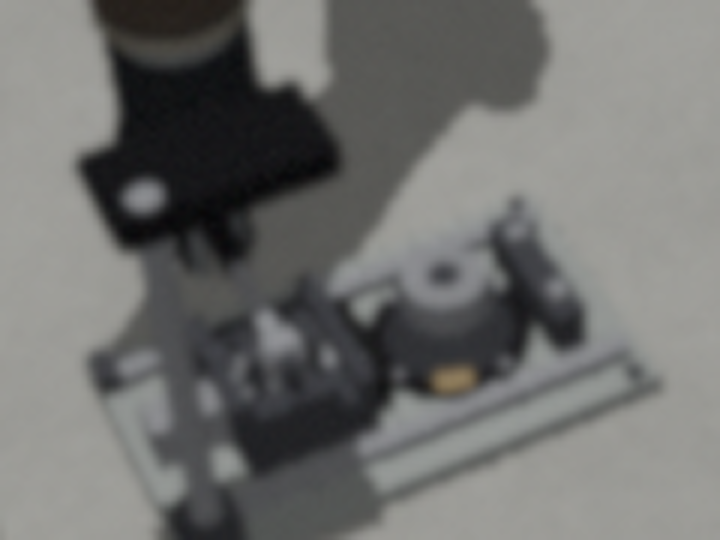

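Emit:
send_rows([
  [[0,0,-0.01],0],
  [[0,0,-0.018],0],
  [[0,0,-0.018],0],
])

```text
clock: 35.4
tool_pos: [0.462, -0.219, 0.0503]
ee_rot: [-0.045, 0.999, -0.001, 0.002]
ft_force: [-7.2, -5.5, 31.4]
finger_gap: 0.0151
grip_force: 33.5
```

```bash
python3 look.py scene
```

```text
F [-0.0951 -0.0505  0.0503] ydeg 89.89240267854872 f [-7.1947 -5.5144 31.3638] gap 0.015060549456747837 35.4
pad 0
scene lever pts 78 [[-0.0837 -0.0622  0.0581]
 [-0.0629 -0.0589  0.0662]
 [-0.0831 -0.0611  0.0674]
 [-0.0605 -0.0424  0.0692]
 [-0.0464 -0.0479  0.0712]
 [-0.0479 -0.0539  0.0728]
 [-0.066  -0.0463  0.0754]
 [-0.0734 -0.0534  0.0769]
 [-0.0572 -0.0529  0.0776]
 [-0.0704 -0.051   0.0783]
 [-0.0653 -0.0459  0.0804]
 [-0.0698 -0.0538  0.0849]]
```

Emit:
send_rows([
  [[0,0,0.01],0],
  [[0,0,0.012],0],
])

```text
clock: 35.7
tool_pos: [0.4621, -0.2188, 0.0522]
ee_rot: [-0.046, 0.999, -0.002, 0.002]
ft_force: [2.6, -11.3, -1.9]
finger_gap: 0.0152
grip_force: 34.3
```

Emit:
send_rows([
  [[0,0,0],0],
  [[0,0,0],0],
  [[0,0,0],0],
  [[0,0,0],0],
  [[0,0,0],0],
  [[-0.08,-0.007,0],0],
  [[-0.2,-0.018,0],0],
  [[-0.3,-0.028,0],0],
  [[-0.3,-0.028,0.1],0],
  [[-0.3,-0.028,0.25],0],
  [[-0.3,-0.028,0.4],0],
  [[-0.28,0,0.6],0],
  [[-0.28,0,0.6],0],
  [[-0.28,0,0.6],0],
], hand=85)

```text
clock: 37.1
tool_pos: [0.378, -0.2166, 0.2331]
ee_rot: [-0.047, 0.999, -0.0, 0.002]
ft_force: [-0.5, 0.3, -0.6]
finger_gap: 0.085
grip_force: 0.0
```

```bash
python3 clampview.py; python3 look.py scene top
python3 - <<'E'
from h import *
c=cam("wrist");P=toF(cloud(c));X,Y,Z=P[...,0],P[...,1],P[...,2]
m=(X>-.12)&(X<-.052)&(Y>-.08)&(Y<.02)&(Z>.045)&(Z<.11)
q=P[m];print("grip",m.sum(),np.percentile(q,[2,50,98],axis=0).tolist()); save(c,"w7",box=(140,40,400,300),k=2.2)
E
```

```text
F [-0.1785 -0.0403  0.2331] fF [-0.5079  0.3439] -0.632364856950657 0.08502940465718901 0.0 37.1
wrist mag 678 ((-0.007915233261883259, 0.04435041919350624), 0.020728472620248795)
pad top y 342 [-0.0298 -0.0102 -0.0026 -0.0013 -0.0009]
top mag 141 ((0.00032230629585683346, 0.04631737992167473), 0.02338443137705326)
pad top y 73 [-0.0292 -0.0069 -0.0005  0.0009  0.0016]
scene mag 124 ((0.00021958156139589846, 0.04318895563483238), 0.0241247471421957)
pad top y 53 [-0.0298 -0.0079 -0.0025 -0.0017 -0.0012]
F [-0.1806 -0.0398  0.23  ] ydeg 90.03529692902958 f [ 0.0018 -0.2807  0.6232] gap 0.08494539105888549 37.25
pad 934
scene lever pts 74 [[-0.052  -0.0544  0.0554]
 [-0.0557 -0.055   0.0662]
 [-0.0573 -0.0438  0.0682]
 [-0.0436 -0.0492  0.0698]
 [-0.0871 -0.0589  0.072 ]
 [-0.0548 -0.0509  0.0742]
 [-0.0576 -0.0496  0.0755]
 [-0.0599 -0.0485  0.0774]
 [-0.0557 -0.0533  0.0792]
 [-0.0752 -0.0556  0.081 ]
 [-0.0482 -0.0559  0.0828]]
top lever pts 108 [[-0.077  -0.0428  0.062 ]
 [-0.0813 -0.0411  0.0688]
 [-0.0462 -0.0481  0.0708]
 [-0.0596 -0.0461  0.0732]
 [-0.077  -0.0533  0.0757]
 [-0.0958 -0.0412  0.0775]
 [-0.0773 -0.0495  0.0789]
 [-0.0874 -0.0513  0.0804]
 [-0.0943 -0.0534  0.0817]
 [-0.0774 -0.0425  0.0828]
 [-0.0951 -0.0558  0.0855]]
grip 708 [[-0.10541410495336284, -0.05844450199380107, 0.07081573368994037], [-0.08651474691113067, -0.05064867545573584, 0.08127632248410074], [-0.05644380585671136, -0.04362024254754168, 0.08657676157085163]]
```

View pics/w7.png

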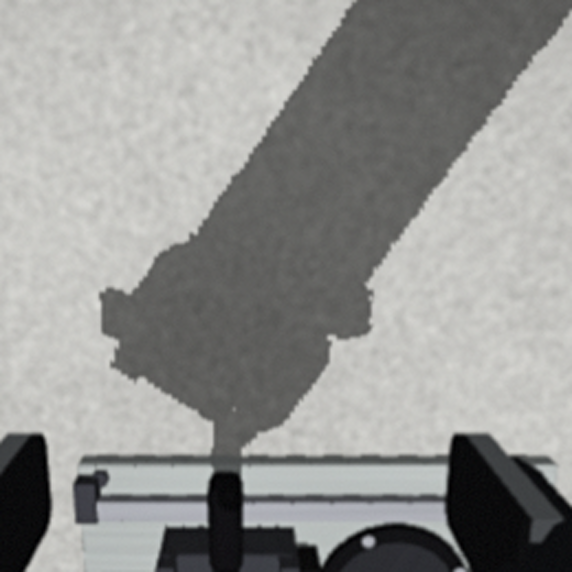

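```bash
python3 -c "
from cell import *
print(job_done())"
```

```text
the job is handed in; nothing more can be done
None
```

The large driver is clamped magnet up against the fixed stop, with about 3 mm of pad compression and the lever locked fully down. The job was handed in at about 37 s with the gripper clear. The vertical tool did not fit under the lamp with the lever up, so I pushed it fully up and drew it back off that stop with the side of a finger, which pressed on it with up to about 17 N.

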